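# Find the balance point of a clay paddle

### The arm

A 7-joint arm with a two-finger parallel gripper is mounted at the origin on the work surface. World frame = base frame: x ahead of the robot, y to its left, z up, the work surface at z = 0. Lengths are in m, angles in degrees, forces in N, time in s.
With the tool pointing down it reaches from about 0.425 to 0.825 m from the base axis. Payload 3.6 kg.
Tool frame: the origin (TCP) lies at the very end of the fingers, on their centre line; the grasp point (between the pads) lies 19 mm behind it; z points along the fingers, y is the line along which they close (so a half turn about z gives the same grasp; the last joint's range is limited). The gripper opens to 85 mm and grips with 20 to 120 N. Pads are 22 mm wide; open, the fingers measure 114 mm over their backs; the gripper's body (76 mm by 85 mm) begins 54 mm behind the grasp point. The pads swing forward as they close: fully open they stand 13 mm farther back than shut.
Start: joints at [67.065, 35.231, -0.722, 81.555, 0.464, 63.22, -2.315], TCP at [0.237, -0.605, 0.231] pointing down, gripper open.
Joint ranges: [-178.69, 178.69], [-17.37, 117.87], [-77.05, 75.6], [15.02, 138.74], [-78.02, 258.01], [0.78, 113.62], [-162.83, 162.83]. Speed limits (degrees/s): [159.86, 159.86, 180, 180, 180, 180, 180].

### API

Orientations are given as [roll, pitch, yaw] about the fixed x, y, z axes, in that order (R = Rz(yaw) Ry(pitch) Rx(roll)).
In Python, from plant import arm, eyes gives the robot as it stands. The module is installed in compiled form; this text tells all that it offers.
- The arm moves only by the tool step_arm, never from a script. Its argument "rows" is text: rows parted by semicolons, each of 7 numbers parted by spaces: the closure, from 0 (fully open) to 1 (shut), then the shift along the tool's x, y, z in m, then the turn, a rotation vector about the tool's x, y, z in degrees. A call has 1 to 5 rows; each row is the pose to reach, as a shift and turn from the pose commanded when the call began, along the tool's axes at that moment; what a row does not reach only later rows make up. A row lasts 1/8 s, in which the tool goes at most 62.5 mm and 10.7 degrees, less where a joint would pass 70% of its speed; a pose out of reach is approached as far as the arm can. A call with a gripper value outside its range is refused whole. The fingers move at their own pace and stop on an object; "grip_force" is the grip in N (left out, the last holds). Time passes only in rows, so rows that repeat a pose let the fingers close. It gives the time, the measured TCP pose, the force, the opening and the grip force at its end, in the units of the state.
- arm.read_state(): the state, without advancing time (a new reading comes with each control period).
- eyes.grab_frame(name): name is "side" or "top" or "wrist"; returns the picture (384x512x3 uint8, red, green, blue); there is no depth.
- eyes.camera_params(name): a dict with "intrinsics" (3x3 intrinsics, pixels), "view" (4x4, takes a point from world to camera coordinates). Camera axes: x right, y up, looking along -z (the intrinsics and any distortion apply to the point x, -y, -z); pixel columns grow to the right and rows downward; lengths in m; the calibration is good to about 2 mm. A picture is of the moment at which its call begins: read the wrist's pose just before it. camera_params takes no time and is no camera call; for the wrist camera it gives the pose at the moment of the call.
- arm.hand_in(): hands the job in; it is judged then, once.
The state is a dict: "t": time; "joint_positions": joint angles; "qvel": joint speeds; "effort": joint torques, N m; "position": TCP position; "tcp_rot": TCP orientation; "force": force on the tool from outside, world axes, zero at the start; "ft_torque": the same for the moment, N m; "finger_gap": finger opening in m; "gripper_force": force on a finger pad.
Only numpy, scipy, OpenCV 4.12 (cv2) and the standard library are available. Lean on these libraries where they do the work, as an engineer would, in place of code of your own. Each camera call takes 0.05 s, during which the arm holds its last target. There are 200 camera calls.

### The job

The new wooden paddle needs a hanging hole at its balance point. Pick it up, lay it flat and squarely across the plaster edge of the stand, and find the place where it stays level on the edge by itself when let go, both ends in the air. Be gentle with the plaster: never press or drop the paddle hard on it, do not push on the stand with the fingers or arm, and leave the other things where they are.

Things in the scene. Friction and masses are not known exactly. Their poses are not given: they have to be found in the camera images.
- paddle_mid (a point): centre of the wooden clay paddle, 340 mm long, 20 mm thick, lying flat: half-way along, across and up (10 mm above its underside). x points along it to the blade end, z up. x = -170 to 20 mm: flat-sided handle 26 mm wide; 20 to 40 mm: shoulder 38 mm wide; 40 to 170 mm: blade 50 mm wide. Underside flat all along
- paddle: the same paddle, origin on its underside at half length, same axes. Its weight differs from paddle to paddle, 350 to 850 g, by a hidden core in the handle, so its balance point lies on the middle line anywhere from x = -25 mm to x = +47 mm
- edge (a point): the balance edge: middle of the top of the off-white plaster ridge on the plywood stand, 40 mm above the table. The ridge runs along x, 90 mm long; its top is flat and level, 8 mm wide along y, with steep flanks; z is up
- stand: the balance stand, screwed to the table: plywood base 130 x 90 mm, 14 mm thick, with the plaster ridge in the middle. Origin at the centre of its underside, axes as for edge
- glaze_a: grey squeeze bottle of glaze, 60 mm across, 150 mm tall, loose bystander; origin at the centre of its underside
- glaze_b: white squeeze bottle of glaze, 60 mm across, 150 mm tall, loose bystander; origin at the centre of its underside
- slip_bowl: small white bowl, 110 mm across, 40 mm tall, loose bystander; origin at the centre of its underside
- prop: small square kiln prop of fired clay, 34 x 34 mm, 24 mm tall, loose bystander; origin at the centre of its underside
- rib: round dark wooden throwing rib, a disc 64 mm across and 8 mm thick lying flat, loose bystander; origin at the centre of its underside
- brush: glaze brush 190 mm long lying on the table, loose bystander
- pinch_pot: little clay cup, 84 mm across, 60 mm tall, loose bystander; origin at the centre of its underside
Not all that is in view belongs to the job. What is shaped like the stand but blue or yellow is not meant.

How it is judged (in metres and radians):
At the end, for the whole second after the job is handed in: The paddle lies on the plaster edge, released and still, level within 0.09 rad (about 5 degrees), its middle point 6 to 15 mm above the edge, within 45 mm of the edge's middle along the ridge and within 70 mm of it across, square across the ridge within 0.3 rad (17 degrees) (angle between paddle's own z axis and vertical below 0.09 rad and z of paddle_mid in the frame of edge between 0.006 and 0.015 m and x of paddle_mid in the frame of edge between -0.045 and 0.045 m and y of paddle_mid in the frame of edge between -0.07 and 0.07 m and angle between the x axis of paddle and the y axis of stand, either way round below 0.3 rad and linear speed of paddle below 0.03 m/s); the robot touches nothing.
It fails at once if the paddle is pressed or dropped on the plaster edge with more than 30 N (contact force between paddle and stand above 30 N).
It fails at once if the fingers or arm push on the stand with more than 10 N (contact force between any of the fingers, the arm and stand above 10 N).
It fails at once if another thing on the table is moved by more than 40 mm (distance of any of glaze_a, glaze_b, slip_bowl, prop, rib, brush, pinch_pot from where it was at the start of the episode above 0.04 m).
It also fails if it takes over 64 s, if anything falls off the work surface, if the arm or the gripper's body presses on something with over 40 N, if the wrist force passes 120 N, or if a joint passes its speed limit or range.

## Working session

There is one attempt and no reset: what is moved stays moved. The work goes in short steps, Python scripts to look and compute and a tool call to move; the robot and the scene stay as the last step left them, time stands still between calls to the robot, and variables do not carry over. Pictures are saved under pics/ and viewed, at most 12 in all, crops included, and the job is handed in when it is done.

Besides the shell and the picture viewer there is one more tool, called after "Call:" as name(argument=value, ...) on one line, values as JSON. step_arm: Moves the arm, as the interface text tells. Its arguments: {"type":"object","properties":{"rows":{"type":"string"},"grip_force":{"type":"number"}},"required":["rows"]}

```bash
mkdir -p pics; cat > h.py <<'E'
import numpy as np, cv2
from plant import arm, eyes
def save(n,f):
    im=eyes.grab_frame(n); cv2.imwrite(f'pics/{f}.png',im[:,:,::-1]); return im
def ray(n,u,v,P=None):
    P=P or eyes.camera_params(n); K=np.array(P['intrinsics']); V=np.array(P['view'])
    d=np.linalg.inv(K)@[u,v,1]; d=np.array([d[0],-d[1],-d[2]])
    R=V[:3,:3]; return -R.T@V[:3,3], R.T@d
def onz(n,u,v,z,P=None):
    c,d=ray(n,u,v,P); return c+d*(z-c[2])/d[2]
def proj(n,p,P=None):
    P=P or eyes.camera_params(n); K=np.array(P['intrinsics']); V=np.array(P['view'])
    q=V[:3,:3]@np.array(p)+V[:3,3]; q=K@[q[0],-q[1],-q[2]]; return q[:2]/q[2]
E
python3 - <<'E'
from h import *
print(arm.read_state())
a=save('top','top0');b=save('side','side0')
for n in('top','side'):
    P=eyes.camera_params(n);print(n,{k:(np.round(v,3).tolist() if not isinstance(v,str) else v) for k,v in P.items()})
E
```

```text
{'t': 0.0, 'joint_positions': array([67.06451402, 35.29081957, -0.72366834, 81.64318632,  0.46297841,
       63.21939086, -2.31595829]), 'qvel': array([ 0.06527576,  0.02148499, -0.08778111, -0.03198399,  0.09929372,
       -0.00264437, -0.03708712]), 'effort': array([-7.00608143e-05, -4.69209909e+01,  2.59095775e-01, -1.71029967e+01,
        9.86395200e-03,  9.69129353e-03, -5.79271799e-06]), 'position': array([ 0.2370857 , -0.60437953,  0.23010955]), 'tcp_rot': array([-1.79849442e+02,  7.77858078e-04,  2.14199213e+01]), 'force': array([-0.37588893,  0.22560008, -0.6332645 ]), 'ft_torque': array([-0.00984653, -0.01465347,  0.01833704]), 'gripper_force': 0.0, 'finger_gap': 0.0852748951814103}
top {'intrinsics': [[482.672, 0.0, 252.546], [0.0, 482.672, 180.655], [0.0, 0.0, 1.0]], 'view': [[-0.087, -0.996, -0.003, 0.058], [0.975, -0.086, 0.204, -0.545], [-0.203, 0.015, 0.979, -1.101], [0.0, 0.0, 0.0, 1.0]]}
side {'intrinsics': [[352.876, 0.0, 256.74], [0.0, 352.876, 181.974], [0.0, 0.0, 1.0]], 'view': [[-0.908, -0.419, -0.004, 0.517], [0.236, -0.52, 0.821, -0.186], [-0.347, 0.744, 0.571, -0.981], [0.0, 0.0, 0.0, 1.0]]}
```

View pics/top0.png

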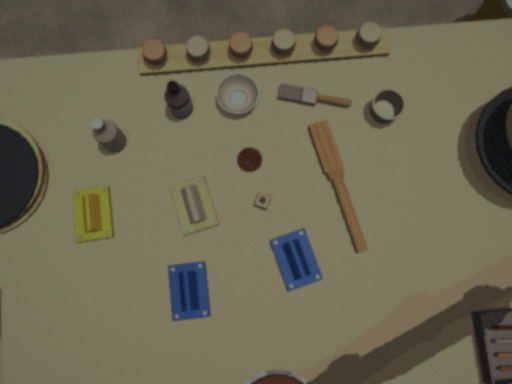

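View pics/side0.png

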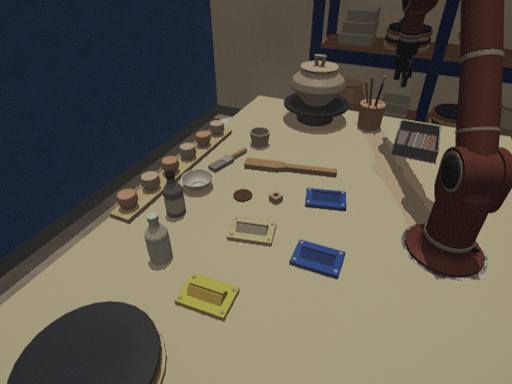

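The stand candidates in the top view are off-white on plywood at (194,205), blue at (296,259) and (189,290), and yellow at (93,214). Only the one at (194,205) is off-white plaster on plywood, so it fits the description. I'll confirm it in a crop. The paddle runs from its blade at (320,125) to its handle end at (362,248).

```bash
python3 - <<'E'
from h import *
t=cv2.imread('pics/top0.png'); s=cv2.imread('pics/side0.png')
c1=cv2.resize(t[165:245,155:235],(400,400),interpolation=cv2.INTER_CUBIC)
c2=cv2.resize(s[205:255,215:290],(390,260),interpolation=cv2.INTER_CUBIC)
o=np.zeros((400,800,3),np.uint8);o[:,:400]=c1;o[:260,405:795]=c2
cv2.imwrite('pics/crop.png',o)
for n,im,box in(('top',t,(300,110,375,260)),('side',s,(235,150,345,185))):
    hsv=cv2.cvtColor(im,cv2.COLOR_BGR2HSV)
    x0,y0,x1,y1=box
    print(n,[hsv[p[1],p[0]].tolist() for p in ((330,150),(350,215),(400,200))])
    m=((hsv[...,0]<17)&(hsv[...,1]>95)&(hsv[...,2]>70)).astype(np.uint8)
    z=np.zeros_like(m);z[y0:y1,x0:x1]=m[y0:y1,x0:x1]
    cs,_=cv2.findContours(z,cv2.RETR_EXTERNAL,cv2.CHAIN_APPROX_NONE)
    c=max(cs,key=cv2.contourArea);print(cv2.contourArea(c),cv2.boundingRect(c))
    if n=='top':
        w=np.array([onz('top',u,v,.02)[:2] for u,v in c[:,0]])
        mu=w.mean(0);r=cv2.minAreaRect((w*1000).astype(np.float32));print('paddle rect mm',r)
        print(cv2.boxPoints(r))
E
```

```text
top [[16, 122, 121], [17, 130, 124], [25, 62, 128]]
1528.0 (309, 122, 58, 130)
paddle rect mm ((526.1069946289062, -199.4893798828125), (333.55548095703125, 49.914974212646484), 11.841219902038574)
[[ 357.75702 -209.28583]
 [ 367.99957 -258.1386 ]
 [ 694.457   -189.69293]
 [ 684.2144  -140.84015]]
side [[22, 63, 165], [22, 60, 165], [17, 72, 166]]
373.0 (245, 158, 92, 15)
```

View pics/crop.png

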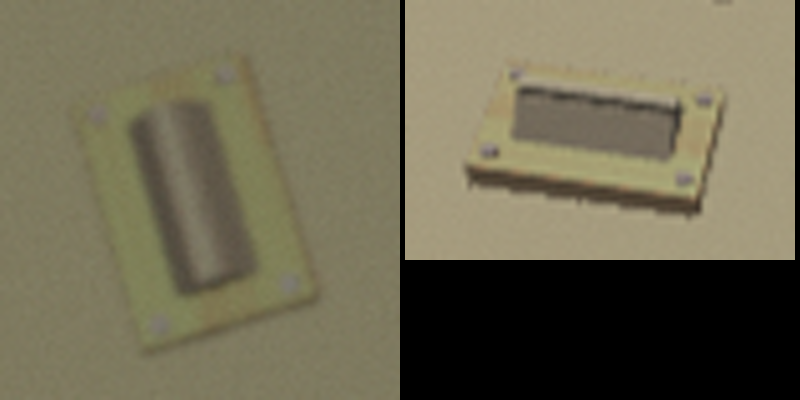

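The crop confirms the plywood stand with the off-white ridge (crop base corners (75,105), (245,55), (315,298), (145,352); ridge top strip from about (165,105) to (212,285)). Next I'll measure it.

```bash
python3 - <<'E'
from h import *
f=lambda c:(155+(c[0]+.5)/5-.5,165+(c[1]+.5)/5-.5)
C=np.array([onz('top',*f(c),.014)[:2] for c in((75,105),(245,55),(315,298),(145,352))])
print('base',C.round(4).tolist(),C.mean(0))
d=C[0]-C[3]+C[1]-C[2];print('yaw',np.degrees(np.arctan2(d[1],d[0])),[np.linalg.norm(C[i]-C[i-1]) for i in range(4)])
for c in((168,103),(212,283)):print('ridge top',onz('top',*f(c),.04))
g=lambda c:(215+(c[0]-405+.5)/5.2-.5,205+(c[1]+.5)/5.2-.5)
for c in((518,82),(680,98)):print('ridge side view',onz('side',*g(c),.04))
S=np.array([onz('side',*g(c),.014)[:2] for c in((510,66),(723,93),(697,200),(467,167))]);print('base side',S.mean(0),S.round(3).tolist())
t=cv2.imread('pics/top0.png');hsv=cv2.cvtColor(t,cv2.COLOR_BGR2HSV)
m=((hsv[...,0]<20)&(hsv[...,1]>95)&(hsv[...,2]>60)).astype(np.uint8);m[:,:300]=0;m[:,375:]=0;m[:112]=0;m[260:]=0
cs,_=cv2.findContours(m,0,1);c=max(cs,key=cv2.contourArea)
w=np.array([onz('top',u,v,.018)[:2] for u,v in c[:,0]]);r=cv2.minAreaRect((w*1000).astype(np.float32));print(cv2.contourArea(c),r)
a=np.radians(12);ax=np.array([np.cos(a),np.sin(a)])
ys,xs=np.nonzero(m[:,:]);W=np.array([onz('top',u,v,.018)[:2] for u,v in zip(xs,ys)]);s=W@ax;q=W@np.array([-ax[1],ax[0]])
for lo in np.arange(s.min(),s.max(),.02):
    k=(s>=lo)&(s<lo+.02);print(round(lo,3),k.sum(),q[k].mean().round(4),np.ptp(q[k]).round(3))
E
```

```text
base [[0.5622, 0.2158], [0.5801, 0.13], [0.456, 0.104], [0.4369, 0.1883]] [0.50879029 0.15953952]
yaw 12.11340133859872 [np.float64(0.12823332551977093), np.float64(0.08762926267521053), np.float64(0.12686201095622718), np.float64(0.08634342459010973)]
ridge top [0.55367513 0.16659485 0.04      ]
ridge top [0.46425016 0.15088702 0.04      ]
ridge side view [0.55548958 0.1713807  0.04      ]
ridge side view [0.4680508  0.14621896 0.04      ]
base side [0.51033237 0.16235316] [[0.581, 0.135], [0.459, 0.105], [0.439, 0.19], [0.563, 0.219]]
1926.5 ((526.7603149414062, -201.13412475585938), (339.4552307128906, 52.9334716796875), 11.966334342956543)
0.304 97 -0.3076 0.028
0.324 100 -0.3076 0.029
0.344 96 -0.3072 0.029
0.364 96 -0.3074 0.028
0.384 95 -0.3076 0.028
0.404 94 -0.3072 0.028
0.424 92 -0.307 0.028
0.444 93 -0.3072 0.029
0.464 94 -0.3067 0.029
0.484 112 -0.3071 0.04
0.504 152 -0.3066 0.052
0.524 164 -0.3064 0.053
0.544 161 -0.3067 0.052
0.564 161 -0.3068 0.052
0.584 158 -0.3064 0.053
0.604 158 -0.3062 0.053
0.624 146 -0.3075 0.052
```

Call:
step_arm(rows="0 0.042 -0.027 0 0 0 1; 0 0.084 -0.054 0 0 0 2; 0 0.126 -0.081 0 0 0 3; 0 0.168 -0.107 0 0 0 4; 0 0.21 -0.134 0 0 0 5", grip_force=100)

```text
t: 0.72
position: [0.3846, -0.4021, 0.2309]
tcp_rot: [-180.0, 0.0, 16.4]
force: [-0.4, -0.2, -0.5]
finger_gap: 0.0855
gripper_force: 0.0
```

Call:
step_arm(rows="0 0.05 -0.038 0.01 0 0 1; 0 0.1 -0.076 0.02 0 0 2; 0 0.15 -0.114 0.03 0 0 3; 0 0.198 -0.152 0.03 0 0 4.3; 0 0.198 -0.152 0.03 0 0 4.3")

```text
t: 1.35
position: [0.5343, -0.194, 0.2006]
tcp_rot: [-179.7, -0.1, 12.8]
force: [0.4, 0.0, -0.1]
finger_gap: 0.0854
gripper_force: 0.0
```

```bash
python3 - <<'E'
from h import *
s=arm.read_state();print(s['t'],s['position'],s['tcp_rot'])
P=eyes.camera_params('wrist');print(np.round(P['intrinsics'],2).tolist(),np.round(P['view'],4).tolist())
im=save('wrist','w0')
for p in((.5265,-.2015,.02),(.51,.16,.04),tuple(s['position']),(.5314,-.2005,.02)):print(proj('wrist',p,P))
E
```

```text
1.35 [ 0.53427833 -0.19398827  0.20059562] [-1.79735679e+02 -1.26116450e-01  1.28372100e+01]
[[277.55, 0.0, 255.38], [0.0, 277.55, 191.47], [0.0, 0.0, 1.0]] [[0.2219, -0.9751, -0.0051, -0.3061], [0.9422, 0.2158, -0.2563, -0.4359], [0.251, 0.0521, 0.9666, -0.4732], [0.0, 0.0, 0.0, 1.0]]
[261.30833903 181.79202424]
[-69.59616825 127.33497425]
[256.40926316 237.47877243]
[261.42537244 177.70140396]
```

View pics/w0.png

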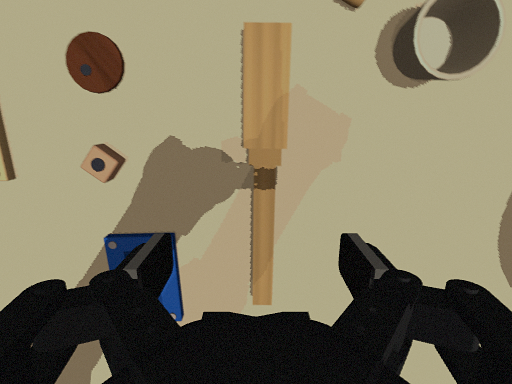

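The wrist view shows the paddle with its blade end at v=23 (u 244–291) and its handle end at v=304 (u 253–271). The blade/shoulder step is at v=149.

```bash
python3 - <<'E'
from h import *
P=eyes.camera_params('wrist')
a,b=onz('wrist',262,304,.02,P),onz('wrist',268.5,23,.02,P)
print(a,b,(a+b)/2,np.linalg.norm(b-a),np.degrees(np.arctan2(*(b-a)[1::-1])))
sh=[onz('wrist',u,149,.02,P) for u in(245,288)];print(sh)
s=arm.read_state();print(s['position'],s['tcp_rot'],s['force'])
E
```

```text
[ 0.35877464 -0.2446092   0.02      ] [ 0.6909234  -0.17562809  0.02      ] [ 0.52484902 -0.21011865  0.02      ] 0.33923618895752844 11.73248216608536
[array([ 0.55817603, -0.17878888,  0.02      ]), array([ 0.56901108, -0.22751386,  0.02      ])]
[ 0.53234346 -0.1979382   0.20066575] [-1.79880610e+02  7.42733421e-04  1.25393559e+01] [ 0.60308429 -0.57874475  0.38750291]
```

Call:
step_arm(rows="0 0 0.0015 0.05 0 0 0; 0 0 0.0015 0.1 0 0 0; 0 0 0.0015 0.15 0 0 0; 0 0 0.0015 0.185 0 0 0; 0 0 0.0015 0.195 0 0 0")

```text
t: 2.02
position: [0.5285, -0.2047, 0.0041]
tcp_rot: [-179.9, 0.3, 12.0]
force: [0.6, -0.5, 1.1]
finger_gap: 0.0853
gripper_force: 0.0
```

Call:
step_arm(rows="0 0 0 0 0 0 0; 0.6 0 0 0 0 0 0; 1 0 0 0 0 0 0; 1 0 0 0 0 0 0; 1 0 0 0 0 0 0", grip_force=100)

```text
t: 2.65
position: [0.5317, -0.2036, 0.0076]
tcp_rot: [180.0, -0.1, 12.1]
force: [-1.3, -0.5, 5.8]
finger_gap: 0.0232
gripper_force: 99.0
```

Call:
step_arm(rows="1 0 0 0 0 0 0; 1 0 0 0 0 0 0; 1 0 0 0 0 0 0")

```text
t: 3.02
position: [0.5317, -0.2036, 0.0076]
tcp_rot: [179.9, -0.1, 12.1]
force: [-0.3, 0.3, 4.9]
finger_gap: 0.0235
gripper_force: 99.0
```

Call:
step_arm(rows="1 0 0 -0.01 0 0 0; 1 0 0 -0.03 0 0 0; 1 0 0 -0.06 0 0 0; 1 0 0 -0.09 0 0 0; 1 0 0 -0.1 0 0 0")

```text
t: 3.65
position: [0.5317, -0.2035, 0.1079]
tcp_rot: [179.9, -0.1, 12.1]
force: [0.3, 0.2, -3.7]
finger_gap: 0.0232
gripper_force: 98.8
```

Call:
step_arm(rows="1 0 0 0 0 0 0; 1 0 0 0 0 0 0; 1 0 0 0 0 0 0")

```text
t: 4.03
position: [0.5303, -0.203, 0.105]
tcp_rot: [-179.9, 0.1, 12.1]
force: [0.6, 0.5, -3.3]
finger_gap: 0.0234
gripper_force: 98.8
```

```bash
python3 - <<'E'
from h import *
F=[];T=[]
for i in range(12):
    n='side' if i==0 else 'top' if i==1 else 'wrist'
    im=save(n,'lift_'+n) if i<3 else eyes.grab_frame(n)
    s=arm.read_state();F.append(s['force']);T.append(s['ft_torque'])
F=np.array(F);T=np.array(T);print(s['t'],F.mean(0),F.std(0),T.mean(0),T.std(0),s['position'],s['tcp_rot'])
E
```

```text
4.625 [-0.02179652 -0.22304053 -3.7972185 ] [0.53523606 0.50893493 0.44143476] [-0.01836602  0.10707433  0.00180429] [0.02838518 0.02949533 0.02948074] [ 0.53120633 -0.2033607   0.10637773] [-1.79999325e+02 -5.94838344e-03  1.21140838e+01]
```

View pics/lift_side.png

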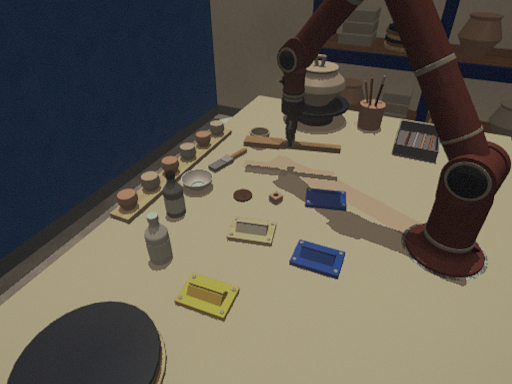

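The paddle is held level at about 0.39 kg, and the moment puts its balance point about 29 mm ahead of the grasp. That leaves the fingers clear of the ridge. Next I carry it to the stand, turning it 90°.

Call:
step_arm(rows="1 0.006 -0.03 0 0 0 -8; 1 0.012 -0.06 0 0 0 -18; 1 0.018 -0.1 0 0 0 -28; 1 0.024 -0.14 0 0 0 -38; 1 0.03 -0.18 0 0 0 -48")

```text
t: 5.25
position: [0.5229, -0.02, 0.1066]
tcp_rot: [179.9, -0.0, 60.4]
force: [0.6, -0.2, -3.5]
finger_gap: 0.0232
gripper_force: 98.8
```

```bash
python3 - <<'E'
from h import *
s=arm.read_state();p=s['position'];y=np.radians(s['tcp_rot'][2]);print(s['t'],p,s['tcp_rot'],s['joint_positions'].round(1))
d=np.array([.516,.131])-p[:2];print(d@[np.cos(y),np.sin(y)],d@[np.sin(y),-np.cos(y)])
E
```

```text
5.25 [ 0.52293298 -0.02004869  0.10662838] [ 1.79942419e+02 -2.06374220e-02  6.04203822e+01] [  8.5  34.1 -13.1 110.2  12.2  36.9 -41.8]
0.12794025459753408 -0.08059195545758147
```

Call:
step_arm(rows="1 0.032 -0.02 0 0 0 -10; 1 0.064 -0.04 0 0 0 -20; 1 0.096 -0.06 0 0 0 -30; 1 0.118 -0.074 0 0 0 -38; 1 0.128 -0.081 0 0 0 -42.5")

```text
t: 5.88
position: [0.5164, 0.1325, 0.1067]
tcp_rot: [179.9, -0.1, 102.9]
force: [0.5, -0.4, -4.4]
finger_gap: 0.0231
gripper_force: 98.9
```

Call:
step_arm(rows="1 0 0 0 0 0 0; 1 0 0 0 0 0 0; 1 0 0 0 0 0 0")

```text
t: 6.25
position: [0.5165, 0.1289, 0.1063]
tcp_rot: [-180.0, 0.1, 102.5]
force: [0.2, -0.9, -4.7]
finger_gap: 0.0231
gripper_force: 98.9
```

```bash
cat > meas.py <<'E'
from h import *
def meas(N):
    F=[];T=[]
    for i in range(N):
        eyes.grab_frame('top')
        s=arm.read_state();F.append(s['force']);T.append(s['ft_torque'])
    F=np.array(F);T=np.array(T);f=F.mean(0);t=T.mean(0);y=np.radians(s['tcp_rot'][2]);r=np.array([-t[1],t[0]])/f[2]
    print('t',s['t'],'F',f,'T',t,'se',T.std(0)/N**.5,'along',r@[np.cos(y),np.sin(y)],'across',r@[-np.sin(y),np.cos(y)],'pos',s['position'],s['tcp_rot'])
    return f,t
E
python3 - <<'E'
from meas import *
P=eyes.camera_params('wrist');im=save('wrist','w1');save('side','s1')
meas(60)
for p in((.510,.159,.04),):print(proj('wrist',p,P))
np.save('P1.npy',P)
E
```

```text
t 9.35 F [-2.23930058e-03 -1.86508148e-02 -3.94551501e+00] T [-0.10346489 -0.02091884 -0.00212664] se [0.00395086 0.00386774 0.00447944] along 0.02674831050127607 across -0.0005531386748945269 pos [0.51629843 0.13026386 0.10636936] [ 1.79996099e+02 -2.61006970e-03  1.02614819e+02]
[255.92766088 164.76168651]
```

View pics/w1.png

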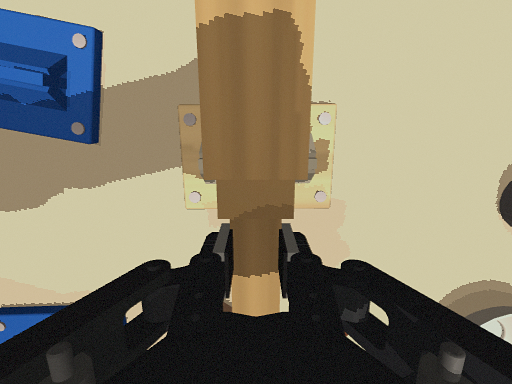

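The wrist view shows the stand under the blade, with base screws at about (190,119), (325,118), (195,197) and (321,197). Ridge ends peek out at u≈200 and u≈313, v≈160.

```bash
python3 - <<'E'
from h import *
P=np.load('P1.npy',allow_pickle=True).item()
im=cv2.imread('pics/w1.png').astype(int)
hsv=cv2.cvtColor(im.astype(np.uint8),cv2.COLOR_BGR2HSV)
pts=[]
for u,v in((190,119),(325,118),(195,197),(321,197)):
    y,x=np.mgrid[v-9:v+10,u-9:u+10];S=hsv[v-9:v+10,u-9:u+10,1].astype(int);k=S<min(S.min()+25,60)
    c=(x[k].mean(),y[k].mean());w=onz('wrist',*c,.015,P);pts.append(w[:2]);print(c,k.sum(),w)
pts=np.array(pts);print('centre',pts.mean(0));d=pts[0]-pts[1]+pts[2]-pts[3];print(np.degrees(np.arctan2(d[1],d[0])),np.linalg.norm(d)/2)
t=cv2.imread('pics/top0.png');hs=cv2.cvtColor(t,cv2.COLOR_BGR2HSV)
# top view: plaster-low-sat mask rows in the crop
q=[]
for u,v in((174.2,187.5),(200,180),(213,222),(187.2,230)):
    u,v=int(round(u)),int(round(v));y,x=np.mgrid[v-4:v+5,u-4:u+5];S=hs[v-4:v+5,u-4:u+5,1].astype(float);wt=np.clip(np.median(S)-15-S,0,None);q.append(onz('top',(wt*x).sum()/wt.sum(),(wt*y).sum()/wt.sum(),.015)[:2])
q=np.array(q);print(q,q.mean(0))
c2=cv2.resize(im[90:220,165:350].astype(np.uint8),None,fx=4,fy=4,interpolation=cv2.INTER_CUBIC);cv2.imwrite('pics/c2.png',c2)
E
```

```text
(np.float64(189.36936936936937), np.float64(118.94594594594595)) 111 [0.449641   0.18010395 0.015     ]
(np.float64(324.5163934426229), np.float64(118.24590163934427)) 122 [0.55742183 0.20446777 0.015     ]
(np.float64(194.36633663366337), np.float64(196.92079207920793)) 101 [0.46424537 0.11535119 0.015     ]
(np.float64(320.02061855670104), np.float64(196.09278350515464)) 97 [0.5720086  0.13990564 0.015     ]
centre [0.5108292  0.15995714]
-167.2131782615058 0.11051270915577917
[[0.55692039 0.20488278]
 [0.57118684 0.14040667]
 [0.46410737 0.11603813]
 [0.44946383 0.18046303]] [0.51041961 0.16044765]
```

View pics/c2.png

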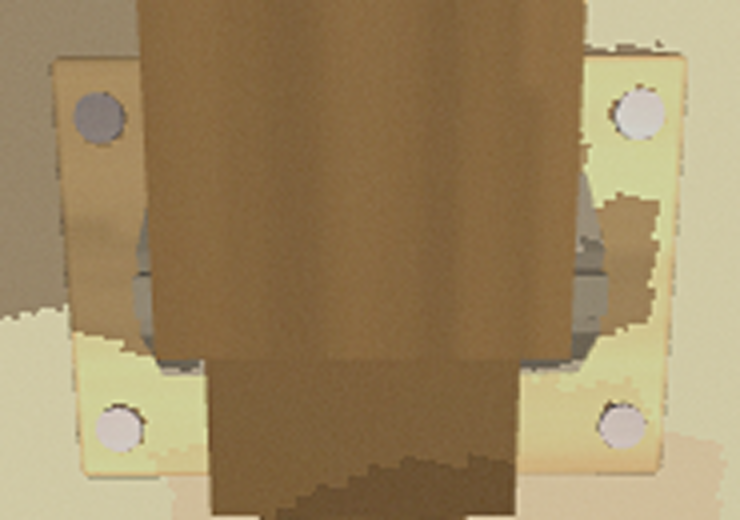

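Call:
step_arm(rows="1 0.0035 0 0.015 0 0 0; 1 0.0035 0 0.03 0 0 0; 1 0.0035 0 0.042 0 0 0; 1 0.0035 0 0.048 0 0 0; 1 0.0035 0 0.048 0 0 0")

```text
t: 9.98
position: [0.5152, 0.1336, 0.0577]
tcp_rot: [-179.9, 0.0, 102.6]
force: [-0.3, 0.4, -4.6]
finger_gap: 0.0234
gripper_force: 98.9
```

Call:
step_arm(rows="1 0 0 0 0 0 0; 1 0 0 0 0 0 0")

```text
t: 10.22
position: [0.5159, 0.1338, 0.0588]
tcp_rot: [179.9, -0.0, 102.6]
force: [0.1, -0.2, -4.4]
finger_gap: 0.0231
gripper_force: 98.9
```

```bash
cat > m2.py <<'E'
from h import *
def m2(N):
    L={k:[] for k in('position','tcp_rot','force','ft_torque')}
    for i in range(N):
        eyes.grab_frame('top');s=arm.read_state()
        for k in L:L[k].append(np.abs(s[k]) if k=='tcp_rot' else s[k])
    M={k:np.mean(v,0) for k,v in L.items()}
    print('t',s['t'],M,'posstd',np.std(L['position'],0))
    y=np.radians(M['tcp_rot'][2]);ax=np.array([np.cos(y),np.sin(y)]);E=np.array([.5106,.1602])
    d=E-M['position'][:2];t=M['ft_torque']
    print('edge ahead of tcp along paddle',d@ax,'across',d@[-ax[1],ax[0]],'moment about lateral axis',t@np.array([-ax[1],ax[0],0]),'Fz',M['force'][2])
E
python3 -c "
from m2 import *
m2(15)"
```

```text
t 10.975 {'position': array([0.5155845 , 0.13370843, 0.05847188]), 'tcp_rot': array([1.79983527e+02, 3.59516545e-03, 1.02616730e+02]), 'force': array([-0.09735949,  0.02881252, -4.13040477]), 'ft_torque': array([-0.09571113, -0.02865732, -0.00971418])} posstd [1.03580353e-04 2.19867365e-05 1.59706543e-04]
edge ahead of tcp along paddle 0.0269406319516677 across -0.0009223655949792897 moment about lateral axis 0.09965956438261862 Fz -4.13040476744932
```

Call:
step_arm(rows="1 0 0 0.004 0 0 0; 1 0 0 0.007 0 0 0; 1 0 0 0.008 0 0 0; 1 0 0 0.008 0 0 0")

```text
t: 11.48
position: [0.5154, 0.1337, 0.0502]
tcp_rot: [-180.0, -0.0, 102.6]
force: [0.4, -0.2, -4.4]
finger_gap: 0.0231
gripper_force: 98.9
```

Call:
step_arm(rows="1 0 0 0.001 0 0 0; 1 0 0 0.001 0 0 0; 1 0 0 0.002 0 0 0; 1 0 0 0.002 0 0 0")

```text
t: 11.98
position: [0.5155, 0.1337, 0.0483]
tcp_rot: [-180.0, -0.0, 102.6]
force: [0.5, 0.0, -3.9]
finger_gap: 0.0231
gripper_force: 98.9
```

```bash
python3 -c "
from m2 import *
m2(8)"
```

```text
t 12.375 {'position': array([0.51551433, 0.13370612, 0.04835764]), 'tcp_rot': array([1.79996626e+02, 3.33642318e-03, 1.02618321e+02]), 'force': array([-0.0860903 , -0.14531698, -3.99385829]), 'ft_torque': array([-0.09195747, -0.01981975,  0.00643587])} posstd [2.09998776e-05 1.93048890e-05 2.21297877e-05]
edge ahead of tcp along paddle 0.026927531878588342 across -0.0009920913310359541 moment about lateral axis 0.09406614508175727 Fz -3.993858291196136
```

Call:
step_arm(rows="1 0 0 0.0005 0 0 0; 1 0 0 0.001 0 0 0; 1 0 0 0.001 0 0 0; 1 0 0 0.001 0 0 0")

```text
t: 12.88
position: [0.5155, 0.1337, 0.0476]
tcp_rot: [180.0, 0.0, 102.6]
force: [-1.4, -1.0, -0.1]
finger_gap: 0.0231
gripper_force: 99.4
```

```bash
python3 -c "
from m2 import *
m2(6)"
```

```text
t 13.175 {'position': array([0.51556974, 0.13364554, 0.04758048]), 'tcp_rot': array([1.79987706e+02, 7.81000742e-03, 1.02617442e+02]), 'force': array([-0.6695707 , -1.3769122 ,  1.23067812]), 'ft_torque': array([-0.18990459,  0.19374894,  0.01453105])} posstd [1.25653582e-05 1.54359876e-05 1.67991963e-05]
edge ahead of tcp along paddle 0.026998766548025514 across -0.0009508453891720378 moment about lateral axis 0.14299587183728504 Fz 1.2306781237375795
```

Contact is gentle, with the ridge carrying roughly 5 N in total. I'll ease the grip and open a little.

Call:
step_arm(rows="1 0 0 0 0 0 0; 1 0 0 0 0 0 0", grip_force=20)

```text
t: 13.42
position: [0.5156, 0.1336, 0.0475]
tcp_rot: [180.0, 0.0, 102.6]
force: [-2.5, -0.7, 2.6]
finger_gap: 0.0233
gripper_force: 99.7
```

Call:
step_arm(rows="0.6 0 0 0 0 0 0; 0.55 0 0 0 0 0 0")

```text
t: 13.68
position: [0.5159, 0.1342, 0.0473]
tcp_rot: [179.9, -0.0, 102.6]
force: [1.0, -0.1, 0.5]
finger_gap: 0.0383
gripper_force: 0.0
```

```bash
python3 - <<'E'
from h import *
print(arm.read_state()['force'],arm.read_state()['finger_gap'])
a=eyes.grab_frame('side');b=eyes.grab_frame('wrist')
o=np.zeros((384,800,3),np.uint8);o[:,:512]=b
o[:288,512:]=cv2.resize(a[160:280,190:310],(288,288),interpolation=cv2.INTER_CUBIC)
cv2.imwrite('pics/rel.png',o[:,:,::-1])
E
```

```text
[ 1.0043911  -0.0921045   0.52119966] 0.03826472347782445
```

View pics/rel.png

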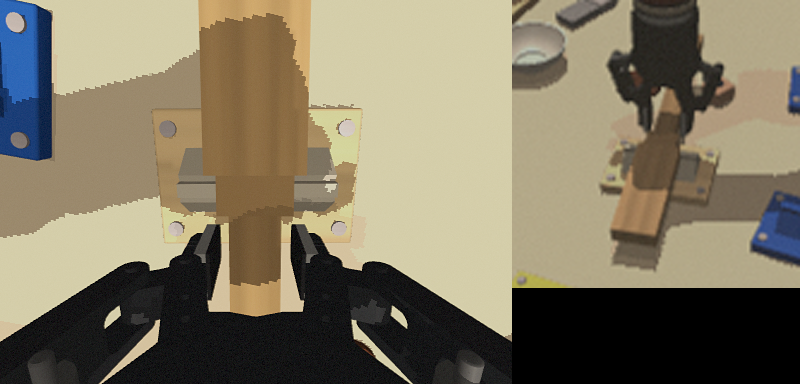

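The wrist view shows the paddle free between the fingers, with its shoulder at (255,190) on the ridge. I'll let time run and check for tilt.

Call:
step_arm(rows="0.5 0 0 0 0 0 0; 0.5 0 0 0 0 0 0; 0.5 0 0 0 0 0 0; 0.5 0 0 0 0 0 0")

```text
t: 14.28
position: [0.5155, 0.1337, 0.0473]
tcp_rot: [180.0, -0.0, 102.6]
force: [0.2, -0.5, 0.4]
finger_gap: 0.0426
gripper_force: 0.0
```

```bash
python3 - <<'E'
from h import *
r=cv2.imread('pics/rel.png')[:,:512]
P=eyes.camera_params('wrist')
ims=[];
for i in range(6): ims.append(eyes.grab_frame('wrist')[:,:,::-1])
cv2.imwrite('pics/w2.png',ims[-1]);s=eyes.grab_frame('side')[:,:,::-1];cv2.imwrite('pics/s2.png',s)
def edges(im,v):
    h=cv2.cvtColor(np.ascontiguousarray(im),cv2.COLOR_BGR2HSV)[v,190:325];k=np.nonzero((h[:,1]>95)&(h[:,0]<19))[0]+190;return k.min(),k.max(),len(k)
for n,im in(('rel',r),('0',ims[0]),('5',ims[-1])):print(n,[edges(im,v) for v in(5,40,80,120,165)])
print('blade width at v=5 if level', [proj('wrist',np.array([.5106,.1602,.06])+np.array([-.218,.976,0])*a+np.array([.976,.218,0])*b,P).round(1).tolist() for a in(.06,.1) for b in(-.025,.025)])
print(cv2.absdiff(ims[0].copy(),ims[-1].copy()).mean(),cv2.absdiff(r,ims[-1].copy()).mean(),arm.read_state()['t'])
E
```

```text
rel [(np.int64(199), np.int64(310), 104), (np.int64(200), np.int64(309), 110), (np.int64(200), np.int64(307), 107), (np.int64(191), np.int64(310), 118), (np.int64(203), np.int64(306), 104)]
0 [(np.int64(206), np.int64(305), 99), (np.int64(205), np.int64(305), 99), (np.int64(205), np.int64(305), 100), (np.int64(190), np.int64(313), 122), (np.int64(204), np.int64(306), 103)]
5 [(np.int64(206), np.int64(304), 96), (np.int64(205), np.int64(305), 101), (np.int64(205), np.int64(306), 102), (np.int64(190), np.int64(313), 123), (np.int64(204), np.int64(307), 104)]
blade width at v=5 if level [[201.0, 67.1], [315.8, 67.2], [195.9, -41.6], [321.5, -41.5]]
2.195375230577257 6.910939534505208 14.625
```

```bash
python3 - <<'E'
import cv2,numpy as np
s=cv2.imread('pics/s2.png');w=cv2.imread('pics/w2.png')
o=np.zeros((400,800,3),np.uint8);o[:,:400]=cv2.resize(s[160:280,190:310],(400,400),interpolation=cv2.INTER_CUBIC);o[:300,400:]=cv2.resize(w,(400,300))
cv2.imwrite('pics/v3.png',o)
E
```

```text
(no output)
```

View pics/v3.png

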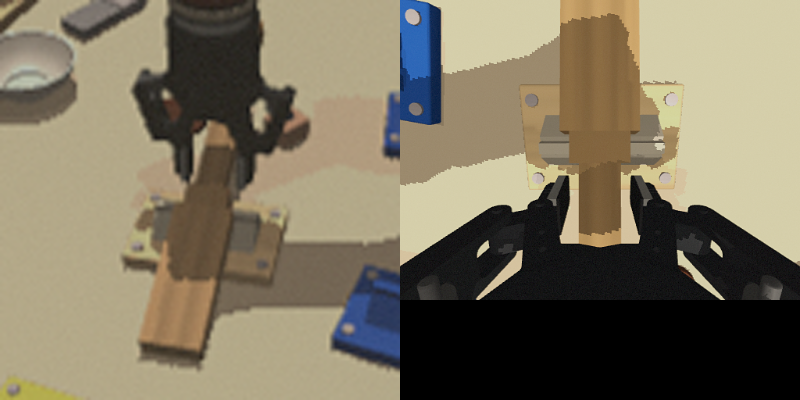

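The blade end has tipped down onto the table at about 16°, so the balance point lies farther toward the blade. I'll check the ridge and paddle positions in the release picture, and the unloaded moment baseline.

```bash
python3 - <<'E'
from h import *
P=eyes.camera_params('wrist')
F=[];T=[]
for i in range(24):
    b=eyes.grab_frame('wrist');s=arm.read_state();F.append(s['force']);T.append(s['ft_torque'])
print('F',np.mean(F,0),'T',np.mean(T,0),'se',np.std(T,0)/24**.5,s['position'])
im=cv2.imread('pics/w2.png');g=cv2.cvtColor(im,cv2.COLOR_BGR2GRAY).astype(int)
for u in(185,190,195,325):print(u,[(v,int(g[v,u-2:u+3].mean())) for v in range(140,216,2)])
for v in(168,176):print('step',v,onz('wrist',255,v,.06,P),(onz('wrist',255,v,.06,P)[:2]-s['position'][:2])@[-.218,.976])
print('ridge expected v',[proj('wrist',np.array([.5106,.1602,.04])+np.array([-.218,.976,0])*a+np.array([.976,.218,0])*b,P).round(1).tolist() for b in(-.04,.04) for a in(-.004,0,.004)])
E
```

```text
F [-0.06881406  0.02418151  0.06294393] T [ 0.00272881 -0.00156728 -0.00046238] se [0.00615356 0.00574011 0.00531586] [0.51550828 0.13367382 0.04736105]
185 [(140, 146), (142, 148), (144, 148), (146, 148), (148, 136), (150, 133), (152, 128), (154, 124), (156, 121), (158, 117), (160, 115), (162, 116), (164, 117), (166, 116), (168, 117), (170, 116), (172, 116), (174, 116), (176, 127), (178, 127), (180, 119), (182, 82), (184, 141), (186, 140), (188, 140), (190, 139), (192, 139), (194, 140), (196, 140), (198, 134), (200, 136), (202, 102), (204, 107), (206, 126), (208, 144), (210, 143), (212, 142), (214, 157)]
190 [(140, 147), (142, 147), (144, 148), (146, 151), (148, 117), (150, 117), (152, 117), (154, 116), (156, 116), (158, 116), (160, 116), (162, 115), (164, 117), (166, 116), (168, 117), (170, 117), (172, 117), (174, 115), (176, 127), (178, 128), (180, 118), (182, 84), (184, 142), (186, 140), (188, 139), (190, 139), (192, 140), (194, 140), (196, 139), (198, 135), (200, 135), (202, 102), (204, 104), (206, 105), (208, 103), (210, 144), (212, 170), (214, 192)]
195 [(140, 148), (142, 147)
[... 429 characters left out ...]
6)]
325 [(140, 147), (142, 146), (144, 146), (146, 139), (148, 115), (150, 116), (152, 116), (154, 117), (156, 115), (158, 116), (160, 115), (162, 116), (164, 115), (166, 116), (168, 116), (170, 116), (172, 115), (174, 135), (176, 172), (178, 189), (180, 90), (182, 80), (184, 155), (186, 170), (188, 137), (190, 140), (192, 139), (194, 139), (196, 139), (198, 133), (200, 135), (202, 98), (204, 96), (206, 96), (208, 96), (210, 110), (212, 124), (214, 122)]
step 168 [0.50573707 0.17504833 0.06      ] 0.04251164559558788
step 176 [0.50658443 0.17125122 0.06      ] 0.03862093543883635
ridge expected v [[186.8, 195.9], [186.4, 189.1], [185.9, 182.1], [328.5, 195.9], [329.0, 189.1], [329.5, 182.1]]
```

```bash
python3 - <<'E'
from h import *
P1=np.load('P1.npy',allow_pickle=True).item();P=eyes.camera_params('wrist')
ax=np.array([-.218,.976])
def step(f,us,lo,hi):
    im=cv2.imread(f);g=im[:,us[0]:us[1]].astype(int).mean(1)
    d=np.abs(np.diff(g,axis=0)).sum(1);v=lo+np.argmax(d[lo:hi])+.5;return v
# blade-shoulder step corners: columns just inside the blade but outside the shoulder
for f,us,lo,hi,PP,z,tcp in(('pics/w1.png',(206,214),160,200,P1,.0988+.02,(.5163,.1303)),('pics/rel.png',(204,212),160,200,P,.06,(.5155,.1337)),('pics/w2.png',(208,213),150,185,P,.06,(.5155,.1337))):
    v=step(f,us,lo,hi);w=onz('wrist',sum(us)/2,v,z,PP);print(f,v,(w[:2]-tcp)@ax)
for z in(.05,.055):print(z,(onz('wrist',210,168,z,P)[:2]-[.5155,.1337])@ax)
E
```

```text
pics/w1.png 181.5 0.03451921488971763
pics/rel.png 183.5 0.034892991215211444
pics/w2.png 180.5 0.036379852381188786
0.05 0.040695080822887156
0.055 0.04158976399880038
```

The ridge position checks out (measured v≈190 against 189 expected) and the unloaded moment is zero. The tip was probably a kick as the 100 N grip released. I'll re-grasp it matching its tilt, with a softer grip.

Call:
step_arm(rows="0.5 0 0 -0.005 0 -8 0; 0.5 0 0 -0.009 0 -16 0; 0.5 0 0 -0.009 0 -17 0; 0.5 0 0 -0.009 0 -17 0", grip_force=40)

```text
t: 16.32
position: [0.5153, 0.133, 0.0561]
tcp_rot: [-179.9, 17.0, 102.6]
force: [0.2, -0.8, -0.6]
finger_gap: 0.0428
gripper_force: 0.0
```

Call:
step_arm(rows="0.6 0 0 0 0 0 0; 0.68 0 0 0 0 0 0; 1 0 0 0 0 0 0; 1 0 0 0 0 0 0; 1 0 0 0 0 0 0", grip_force=40)

```text
t: 16.95
position: [0.5155, 0.1333, 0.0562]
tcp_rot: [-180.0, 17.0, 102.6]
force: [0.9, -1.4, -2.6]
finger_gap: 0.0248
gripper_force: 42.5
```

Call:
step_arm(rows="1 -0.003 0 -0.01 0 0 0; 1 -0.006 0 -0.02 0 0 0; 1 -0.012 0 -0.038 0 0 0; 1 -0.015 0 -0.048 0 8 0; 1 -0.015 0 -0.048 0 17 0")

```text
t: 17.58
position: [0.5159, 0.1356, 0.1086]
tcp_rot: [179.8, -0.3, 102.9]
force: [-0.5, -0.2, -4.7]
finger_gap: 0.0249
gripper_force: 42.2
```

Call:
step_arm(rows="1 0 0 0 0 0 0; 1 0 0 0 0 0 0; 1 0 0 0 0 0 0")

```text
t: 17.95
position: [0.5149, 0.1354, 0.1068]
tcp_rot: [-180.0, -0.0, 102.8]
force: [0.0, -0.2, -3.6]
finger_gap: 0.0246
gripper_force: 42.2
```

```bash
python3 - <<'E'
from m2 import *
P=eyes.camera_params('wrist');save('wrist','w3');np.save('P3.npy',P);save('side','s3')
m2(24)
im=cv2.imread('pics/w3.png');h=cv2.cvtColor(im,cv2.COLOR_BGR2HSV)
print('blade edges',[(v,(lambda k:(k.min()+180,k.max()+180))(np.nonzero((h[v,180:340,1]>95)&(h[v,180:340,0]<19))[0])) for v in(5,30,60,80)])
s=arm.read_state();c=s['position'];
for a in(.06,.1):print(a,[proj('wrist',np.array([c[0],c[1],c[2]+.012])+np.array([-.218,.976,0])*a+np.array([.976,.218,0])*b,P).round(1).tolist() for b in(-.025,.025)])
cv2.imwrite('pics/v4.png',np.hstack([im[:,150:360],cv2.resize(cv2.imread('pics/s3.png')[150:280,190:310],(354,384),interpolation=cv2.INTER_CUBIC)]))
E
```

```text
t 19.25 {'position': array([0.51550872, 0.13360139, 0.10662028]), 'tcp_rot': array([1.79995333e+02, 4.54114890e-03, 1.02643845e+02]), 'force': array([ 0.05301061,  0.05649784, -3.86134852]), 'ft_torque': array([-0.14145904, -0.0406447 , -0.00109289])} posstd [1.49523736e-04 4.50777711e-04 2.83955114e-05]
edge ahead of tcp along paddle 0.02702804834984472 across -0.0010324860693335367 moment about lateral axis 0.14692530901298156 Fz -3.861348524098949
blade edges [(5, (np.int64(194), np.int64(309))), (30, (np.int64(196), np.int64(307))), (60, (np.int64(197), np.int64(305))), (80, (np.int64(198), np.int64(309)))]
0.06 [[203.3, 134.6], [310.9, 135.0]]
0.1 [[199.2, 39.3], [316.0, 39.8]]
```

View pics/v4.png

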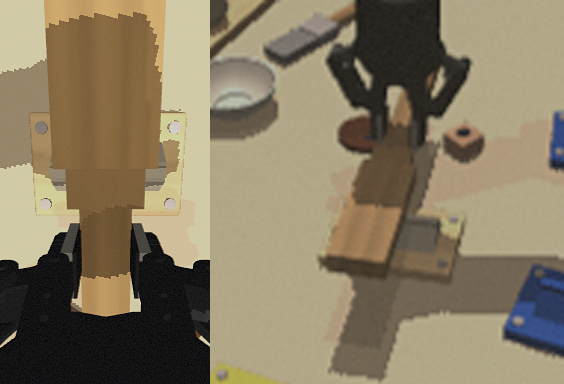

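The moment now puts the balance point 37 mm ahead of the TCP. This matches the 10 mm slide seen in the picture (blade step v 180→168), so the moment method is sound and the release kick moved the paddle. I'll shift back 10 mm and lower.

Call:
step_arm(rows="1 -0.01 0 0.01 0 0 0; 1 -0.01 0 0.025 0 0 0; 1 -0.01 0 0.04 0 0 0; 1 -0.01 0 0.05 0 0 0; 1 -0.01 0 0.052 0 0 0")

```text
t: 19.88
position: [0.5171, 0.1238, 0.0535]
tcp_rot: [-179.9, -0.0, 102.6]
force: [0.9, -0.1, -3.9]
finger_gap: 0.0248
gripper_force: 42.2
```

Call:
step_arm(rows="1 0 0 0 0 0 0; 1 0 0 0.001 0 0 0; 1 0 0 0.002 0 0 0; 1 0 0 0.003 0 0 0; 1 0 0 0.003 0 0 0")

```text
t: 20.5
position: [0.5177, 0.1236, 0.0516]
tcp_rot: [-180.0, -0.0, 102.6]
force: [0.8, -0.3, -4.0]
finger_gap: 0.0247
gripper_force: 42.2
```

Call:
step_arm(rows="1 0 0 0.0005 0 0 0; 1 0 0 0.001 0 0 0; 1 0 0 0.001 0 0 0")

```text
t: 20.88
position: [0.5177, 0.1237, 0.0506]
tcp_rot: [-180.0, -0.0, 102.6]
force: [-0.9, -0.3, -3.9]
finger_gap: 0.0249
gripper_force: 42.2
```

Call:
step_arm(rows="1 0 0 0.0005 0 0 0; 1 0 0 0.001 0 0 0; 1 0 0 0.001 0 0 0")

```text
t: 21.25
position: [0.5177, 0.1236, 0.0496]
tcp_rot: [-180.0, -0.0, 102.6]
force: [0.3, 0.6, -3.4]
finger_gap: 0.025
gripper_force: 42.2
```

Call:
step_arm(rows="1 0 0 0.0005 0 0 0; 1 0 0 0.001 0 0 0; 1 0 0 0.001 0 0 0")

```text
t: 21.62
position: [0.5177, 0.1236, 0.0486]
tcp_rot: [-180.0, -0.0, 102.6]
force: [-0.4, -0.6, -3.3]
finger_gap: 0.0245
gripper_force: 42.2
```

Call:
step_arm(rows="1 0 0 0.0005 0 0 0; 1 0 0 0.0005 0 0 0")

```text
t: 21.88
position: [0.5178, 0.1236, 0.0481]
tcp_rot: [-180.0, -0.0, 102.6]
force: [-0.7, 0.7, -3.5]
finger_gap: 0.0247
gripper_force: 42.2
```

Call:
step_arm(rows="1 0 0 0.0005 0 0 0; 1 0 0 0.0005 0 0 0")

```text
t: 22.12
position: [0.5177, 0.1236, 0.0476]
tcp_rot: [-180.0, -0.0, 102.6]
force: [-0.0, -0.5, -3.0]
finger_gap: 0.0247
gripper_force: 42.2
```

Call:
step_arm(rows="1 0 0 0.0005 0 0 0; 1 0 0 0.0005 0 0 0")

```text
t: 22.38
position: [0.5177, 0.1236, 0.0471]
tcp_rot: [-180.0, -0.0, 102.6]
force: [-0.2, 0.4, -2.8]
finger_gap: 0.025
gripper_force: 42.2
```

Call:
step_arm(rows="1 0 0 0.0005 0 0 0; 1 0 0 0.0005 0 0 0")

```text
t: 22.62
position: [0.5178, 0.1236, 0.0468]
tcp_rot: [180.0, 0.0, 102.6]
force: [0.3, -0.2, -2.4]
finger_gap: 0.0247
gripper_force: 42.5
```

```bash
python3 -c "
from m2 import *
m2(3)"
```

```text
t 22.775 {'position': array([0.51780747, 0.12362375, 0.04678176]), 'tcp_rot': array([1.79989959e+02, 1.70873281e-03, 1.02619078e+02]), 'force': array([-0.20475045, -0.31226117, -1.89060147]), 'ft_torque': array([-0.13460961,  0.10465728,  0.03929016])} posstd [1.67375801e-05 1.84930318e-05 8.74309762e-06]
edge ahead of tcp along paddle 0.03726731872529492 across -0.000957378555024555 moment about lateral axis 0.10849370318617288 Fz -1.8906014741980617
```

Call:
step_arm(rows="1 0 0 0 0.3 0 0; 1 0 0 0 0.6 0 0; 1 0 0 0 0.6 0 0")

```text
t: 23.15
position: [0.5179, 0.1236, 0.0468]
tcp_rot: [-179.4, 0.0, 102.6]
force: [-0.6, -0.2, -1.0]
finger_gap: 0.0248
gripper_force: 42.6
```

```bash
python3 -c "
from m2 import *
m2(5)"
```

```text
t 23.4 {'position': array([0.51787546, 0.12359323, 0.0467484 ]), 'tcp_rot': array([1.79415563e+02, 8.85066942e-04, 1.02613356e+02]), 'force': array([-0.53303276, -0.84079801, -0.31949921]), 'ft_torque': array([-0.15097983,  0.07782049, -0.00147782])} posstd [7.28954847e-06 3.83499271e-06 1.00787322e-05]
edge ahead of tcp along paddle 0.03731204551348682 across -0.0008939691675984737 moment about lateral axis 0.13034234961136865 Fz -0.3194992063540993
```

Call:
step_arm(rows="1 0 0 0 0 0 0; 0.76 0 0 0 0 0 0; 0.74 0 0 0 0 0 0", grip_force=20)

```text
t: 23.78
position: [0.5179, 0.1236, 0.0467]
tcp_rot: [-179.4, 0.0, 102.6]
force: [-0.4, -0.8, 1.0]
finger_gap: 0.0251
gripper_force: 42.7
```

Call:
step_arm(rows="0.73 0 0 0 0 0 0; 0.72 0 0 0 0 0 0; 0.71 0 0 0 0 0 0; 0.7 0 0 0 0 0 0")

```text
t: 24.28
position: [0.5179, 0.1237, 0.0466]
tcp_rot: [-179.4, -0.0, 102.6]
force: [1.0, -0.8, 0.5]
finger_gap: 0.0255
gripper_force: 12.5
```

Call:
step_arm(rows="0.698 0 0 0 0 0 0; 0.695 0 0 0 0 0 0; 0.692 0 0 0 0 0 0; 0.69 0 0 0 0 0 0; 0.688 0 0 0 0 0 0")

```text
t: 24.9
position: [0.5179, 0.124, 0.0467]
tcp_rot: [-179.4, -0.0, 102.6]
force: [0.2, -0.4, -1.4]
finger_gap: 0.0267
gripper_force: 0.0
```

Call:
step_arm(rows="0.685 0 0 0 0 0 0; 0.68 0 0 0 0 0 0; 0.675 0 0 0 0 0 0; 0.67 0 0 0 0 0 0")

```text
t: 25.4
position: [0.5178, 0.1237, 0.0466]
tcp_rot: [-179.4, -0.0, 102.6]
force: [0.1, 0.0, 0.4]
finger_gap: 0.0281
gripper_force: 0.0
```

```bash
cat > tilt.py <<'E'
from h import *
P=eyes.camera_params('wrist')
for i in range(2):
    im=np.ascontiguousarray(eyes.grab_frame('wrist')[:,:,::-1])
    h=cv2.cvtColor(im,cv2.COLOR_BGR2HSV);print([(v,(lambda k:(int(k.min())+180,int(k.max())+180))(np.nonzero((h[v,180:340,1]>95)&(h[v,180:340,0]<19))[0])) for v in(5,30,60,80)])
cv2.imwrite('pics/tilt.png',im)
for a in(.08,.1,.12):print(a,[proj('wrist',np.array([.5106,.1602,.06])+np.array([-.218,.976,0])*(a)+np.array([.976,.218,0])*b,P).round(1).tolist() for b in(-.025,.025)])
s=arm.read_state();print(s['t'],s['force'],s['finger_gap'],s['gripper_force'])
E
python3 tilt.py
```

```text
[(5, (194, 313)), (30, (195, 306)), (60, (196, 310)), (80, (198, 311))]
[(5, (194, 313)), (30, (195, 306)), (60, (196, 310)), (80, (197, 311))]
0.08 [[196.7, -13.9], [320.3, -14.5]]
0.1 [[193.9, -73.8], [323.4, -74.6]]
0.12 [[190.8, -139.7], [326.9, -140.8]]
25.5 [-0.11696375 -0.17657188 -0.19267455] 0.02802814239533936 0.0
```

It's released and steady, with a blade width of 119 px against 122 px if level. I'll open further, then withdraw straight up.

Call:
step_arm(rows="0.64 0 0 0 0 0 0; 0.6 0 0 0 0 0 0; 0.54 0 0 0 0 0 0; 0.46 0 0 0 0 0 0; 0.38 0 0 0 0 0 0")

```text
t: 26.12
position: [0.5178, 0.1237, 0.0466]
tcp_rot: [-179.4, -0.0, 102.6]
force: [-0.1, -1.1, 0.0]
finger_gap: 0.0528
gripper_force: 0.0
```

```bash
python3 tilt.py
```

```text
[(5, (194, 310)), (30, (195, 306)), (60, (196, 310)), (80, (198, 311))]
[(5, (194, 310)), (30, (195, 308)), (60, (196, 310)), (80, (198, 311))]
0.08 [[196.7, -13.9], [320.3, -14.5]]
0.1 [[193.9, -73.8], [323.4, -74.6]]
0.12 [[190.8, -139.6], [326.9, -140.8]]
26.225 [-0.52649633  0.76101934 -0.27513666] 0.05328047009695896 0.0
```

Stable. Now straight up.

Call:
step_arm(rows="0.38 0 0 -0.01 0 0 0; 0.38 0 0 -0.025 0 0 0; 0.38 0 0 -0.045 0 0 0; 0.38 0 0 -0.075 0 0 0; 0.38 0 0 -0.11 0 0 0")

```text
t: 26.85
position: [0.5187, 0.1238, 0.1584]
tcp_rot: [-179.4, -0.0, 102.6]
force: [1.4, 0.0, 0.3]
finger_gap: 0.0528
gripper_force: 0.0
```

Call:
step_arm(rows="0.38 0 0 -0.04 0 0 0; 0.38 0 0 -0.06 0 0 0; 0.38 0 0 -0.06 0 0 0; 0.38 0 0 -0.06 0 0 0; 0.38 0 0 -0.06 0 0 0")

```text
t: 27.48
position: [0.5188, 0.1237, 0.2155]
tcp_rot: [-179.3, 0.0, 102.6]
force: [-0.4, 0.7, -1.3]
finger_gap: 0.0531
gripper_force: 0.0
```

```bash
python3 - <<'E'
from h import *
a=save('side','s5');b=save('wrist','w5');s=arm.read_state();print(s['t'],s['position'],s['force'])
o=np.zeros((384,800,3),np.uint8);o[:,:400]=cv2.resize(a[150:274,180:309],(400,384),interpolation=cv2.INTER_CUBIC);o[:300,400:]=cv2.resize(b,(400,300));cv2.imwrite('pics/v5.png',o[:,:,::-1])
E
```

```text
27.575 [0.51896979 0.12386198 0.21568624] [-0.37051195  0.12195059  0.77950638]
```

View pics/v5.png

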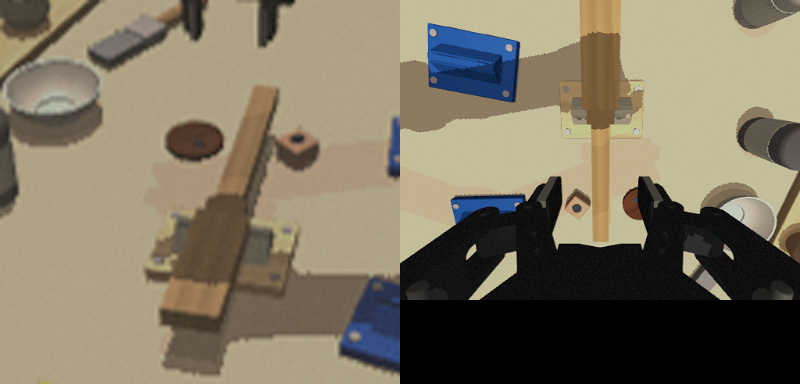

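The side view shows the paddle balanced level on the ridge. Both ends are in the air with detached shadows, and the gripper is clear above. Handing in.

```bash
python3 -c "
from plant import arm
print(arm.hand_in())"
```

```text
the job is handed in; nothing more can be done
None
```

I handed the job in with the paddle balanced on the plaster edge, level by eye, released and still; the balance point is about 32 mm from mid-length toward the blade, and a first release had tipped the blade onto the table before I re-placed it.

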